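Take the warmer's temperature and present the reader

ROBOT

A 6-joint arm with a two-finger parallel gripper is mounted at the origin on the work surface. World frame = base frame: x ahead of the robot, y to its left, z up, the work surface at z = 0. Lengths are in m, angles in rad, forces in N, time in s.
With the tool pointing down it reaches from about 0.35 to 0.775 m from the base axis. Payload 5.5 kg.
Tool frame: the origin (TCP) lies between the finger pads; the fingertips stand 11 mm ahead of it and the grasp point (between the pads) lies 8 mm behind it (tips_ahead is the distance from the TCP to the fingertips, in m); z points along the fingers, y is the line along which they close (so a half turn about z gives the same grasp; the last joint's range is limited). The gripper opens to 85 mm and grips with 20 to 120 N. Pads are 22 mm wide; open, the fingers measure 114 mm over their backs; the gripper's body (76 mm by 85 mm) begins 54 mm behind the grasp point. The pads swing forward as they close: fully open they stand 13 mm farther back than shut.
Start: joints at [1.166, 0.313, 0.046, 1.304, 0, 1.431], TCP at [0.151, 0.555, 0.242] pointing down, gripper open.
Joint ranges: [-2.76, 2.76], [-0.86, 1.69], [-1.03, 1.26], [-2.2, 2.34], [-1.47, 1.5], [-3.14, 3.14]. Speed limits (rad/s): [2.57, 2.57, 3.14, 3.14, 3.14, 3.14].

INTERFACE

Orientations are given as a unit quaternion [w, x, y, z].
In Python, from workcell import * gives the robot as it stands. The module is installed in compiled form; this text tells all that it offers.
- The arm moves only by the tool jog_arm, never from a script. Its argument "moves" is a list of rows, each an object with "fingers": the closure, from 0 (fully open) to 1 (shut); "slide": the shift along the tool's x, y, z in mm, a list of three; "angular": the turn, a rotation vector about the tool's x, y, z in degrees, a list of three. A call has 1 to 10 rows; each row is the pose to reach, as a shift and turn from the pose commanded when the call began, along the tool's axes at that moment; what a row does not reach only later rows make up. A row lasts 1/12 s, in which the tool goes at most 41.7 mm and 7.16 degrees, less where a joint would pass 70% of its speed; a pose out of reach is approached as far as the arm can. A call with a gripper value outside its range is refused whole. The fingers move at their own pace and stop on an object; "squeeze" is the grip in N (left out, the last holds). Time passes only in rows, so rows that repeat a pose let the fingers close. It gives the time, the measured TCP pose, the force, the opening and the grip force at its end, in the units of the state.
- get_state(): the state, without advancing time (a new reading comes with each control period).
- read_camera(name): name is "scene" or "top"; returns a dict with "color" (400x640x3 uint8, red, green, blue), "fovy" (degrees; the focal length in pixels is half the picture's height over the tangent of half this angle, whatever the lens; pixels are square), "cx", "cy" (the principal point, pixels), "D" ([k1, k2, p1, p2, k3] as OpenCV has them; the pictures are not rectified), "world_from_camera" (4x4, takes a point from camera to world coordinates). Camera axes: x right, y down, z forward; pixel columns grow to the right and rows downward; lengths in m; the calibration is good to about 2 mm. A picture is of the moment at which its call begins. There is no depth.
- hand_in(): hands the job in; it is judged then, once.
Trained networks look in a picture, given as the dict that the camera call returned (one of the last four; its "shot" number tells which), for a name from the list of things; names that differ only in an ending like _2 or _b are one class to them, and where a whole thing is asked for, a point or a joint stands for the part that bears it (a point fixed in the world has none). Each returns a list of dicts, best first, with "p" (0 to 1); they miss things now and then, are a little off and sometimes report something else, mostly with a low value. They report only what shows in the picture. A call takes as long as a camera call. They do not tell look-alikes from the thing itself.
- look_for(target, picture): "point" ([column, row] in pixels, amid what is visible of it).
- tip_of(target, picture): "point" ([column, row] in pixels: a listed point, or the origin of a listed thing).
The state is a dict: "clock": time; "joint_pos": joint angles; "qvel": joint speeds; "tau": joint torques, N m; "tcp_pos": TCP position; "orientation": TCP orientation; "wrist_force": force on the tool from outside, world axes, zero at the start; "ft_torque": the same for the moment, N m; "finger_gap": finger opening in m; "grip_force": force on a finger pad.
Only numpy, scipy, OpenCV 4.12 (cv2) and the standard library are available. Lean on these libraries where they do the work, as an engineer would, in place of code of your own. Each camera call takes 0.05 s, during which the arm holds its last target. There are 200 camera calls.

TASK

Take the wireless probe from its wooden stand, push it fully down into the probe port on the chocolate warmer so its handle rests on the port, and let go of it. Then draw the hand-held reader up out of its holder and lean it back about 45 degrees with the screen looking up, and finish still holding it like that, still, in the gripper alone, its lower end at least 12 cm above the counter. Leave the probe in the port and all the other things where they stand.

Things in the scene. Friction and masses are not known exactly. Their poses are not given: they have to be found in the camera images.
- probe: Wireless thermometer probe, 119 mm tall, standing upright in the wooden stand: a round steel stem 8 mm across and 70 mm long with a tapered tip, below a round black handle 20 mm across and 45 mm tall, with a 4 mm steel cap on top. Origin at the tip, z up along the stem, so the handle spans 70 to 115 mm above the origin. 35 to 70 g.
- probe_collar (a point): Point on the probe's axis at the flat underside of its handle, 70 mm above the tip; it rests on the mouth of the hole when the probe is fully in.
- stand: Fixed dark wooden block 70 x 70 x 80 mm with one vertical hole (10 mm wide, 75 mm deep) in the middle of its top, where the probe starts, the underside of its handle resting on the block's top. Origin at the centre of its underside. It and the reader's holder may swap sides of the counter.
- warmer: Fixed steel chocolate warmer, a box 200 (x) x 260 (y) x 100 mm (z) with a flat lid whose round knob rises to 132 mm. Origin at the centre of its underside, z up. Its probe port is the hole in the small black square boss (36 mm square, 12 mm tall) near one corner, on top.
- port (a point): Centre of the mouth of the warmer's probe port, 112 mm above the counter, on top of the boss, at x -70, y +80 mm in the warmer's frame. The hole goes straight down, is 11 mm wide with a small chamfer, and 87 mm deep.
- holder: Fixed black pocket on a flat foot (90 x 100 x 6 mm), open at the top: walls 6 mm, outside 38 (x) x 78 (y) x 66 mm (z), inside 26 x 66 mm, inner floor 6 mm above the counter. Origin at the centre of its underside.
- reader: Hand-held thermometer reader, a flat grey slab 22 mm thick (its x), 62 mm wide (its y) and 150 mm long (its z), standing upright in the holder with its lower 60 mm inside, loosely. Origin at the centre of its lower end; z runs along its length to its upper end; x is the direction the screen faces. The screen sits 64 to 106 mm above the origin; the top 40 mm is plain and is the place to take hold, across the thickness. 110 to 225 g, centre of mass 75 mm above the origin.
- bowl_dark: Bystander, to be left where it is: white bowl of dark truffles, 120 mm across, 80 mm high. Origin at the underside.
- bowl_milk: Bystander, to be left where it is: white bowl of milk truffles, 120 mm across, 80 mm high. Origin at the underside.
- giftbox: Bystander, to be left where it is: plain cardboard box 110 x 110 x 45 mm. Origin at the underside.
- jar: Bystander, to be left where it is: amber jar with a steel cap, 68 mm across, 100 mm high. Origin at the underside.
- spatula: Bystander, to be left where it is: spatula 180 mm long lying flat. Origin at the underside, mid-length.
- bars: Bystander, to be left where it is: stack of chocolate bars about 80 x 160 x 36 mm. Origin at the underside.
- tin: Bystander, to be left where it is: small open aluminium tin 72 mm across, 35 mm high. Origin at the underside.
There are look-alikes about, which are no part of the job. What is shaped like the holder but purple is not meant.

How it is judged:
By the outcome, as a careful person would: the job done as asked, in the order asked, and still so for the second after the job is handed in, while the arm keeps its last pose, push and grip.
It also fails if it takes over 54 s, if anything falls off the work surface, if the arm or the gripper's body presses on something with over 40 N, if the wrist force passes 120 N, or if a joint passes its speed limit or range.

## Working session

There is one attempt and no reset: what is moved stays moved. The work goes in short steps, Python scripts to look and compute and a tool call to move; the robot and the scene stay as the last step left them, time stands still between calls to the robot, and variables do not carry over. Pictures are saved under pics/ and viewed, at most 10 in all, crops included, and the job is handed in when it is done.

Besides the shell and the picture viewer there is one more tool, called after "Request:" as name(argument=value, ...) on one line, values as JSON. jog_arm: Moves the arm, as the interface text tells. Its arguments: {"type":"object","properties":{"moves":{"type":"array","items":{"type":"object","properties":{"fingers":{"type":"number"},"slide":{"type":"array","items":{"type":"number"}},"angular":{"type":"array","items":{"type":"number"}}}}},"squeeze":{"type":"number"}},"required":["moves"]}

```bash
mkdir -p pics
cat > h.py <<'E'
from workcell import *
import numpy as np, cv2
from scipy.spatial.transform import Rotation as R
def cam(c):
    f=200/np.tan(np.radians(c["fovy"])/2)
    return np.array([[f,0,c["cx"]],[0,f,c["cy"]],[0,0,1]]),np.array(c["D"],float),np.array(c["world_from_camera"])
def ray(c,p):
    K,D,T=cam(c)
    u=cv2.undistortPoints(np.array([[p]],float),K,D)[0,0]
    return T[:3,3],T[:3,:3]@np.array([u[0],u[1],1])
def atz(c,p,z):
    o,d=ray(c,p); return o+d*(z-o[2])/d[2]
def proj(c,X):
    K,D,T=cam(c); X=np.atleast_2d(X).astype(float)
    Rc=T[:3,:3].T; t=-Rc@T[:3,3]
    return cv2.projectPoints(X,cv2.Rodrigues(Rc)[0],t,K,D)[0][:,0]
def tri(c1,p1,c2,p2):
    o1,d1=ray(c1,p1);o2,d2=ray(c2,p2)
    s=np.linalg.lstsq(np.c_[d1,-d2],o2-o1,rcond=None)[0]
    a,b=o1+d1*s[0],o2+d2*s[1]; return (a+b)/2,np.linalg.norm(a-b)
def save(c,name,box=None,k=1):
    im=c["color"][:,:,::-1]
    if box: x0,y0,x1,y1=box; im=im[y0:y1,x0:x1]
    cv2.imwrite("pics/"+name,cv2.resize(im,None,fx=k,fy=k,interpolation=cv2.INTER_CUBIC))
def toolrel(p,s=None):
    "mm shift in tool axes from current TCP to world p"
    s=s or get_state(); q=s["orientation"]
    return R.from_quat([q[1],q[2],q[3],q[0]]).inv().apply(np.array(p)-s["tcp_pos"])*1000
E
python3 - <<'E'
from h import *
np.set_printoptions(precision=3,suppress=True)
print(get_state())
cs={n:read_camera(n) for n in("scene","top")}
for n,c in cs.items():
    save(c,n+"0.png"); print(n,c["fovy"],c["world_from_camera"])
for n,c in cs.items():
  for t in("probe","stand","warmer","holder","reader"):
    print(n,t,[(np.round(d["point"]).tolist(),round(d["p"],2)) for d in look_for(t,c)[:3]],[(np.round(d["point"],1).tolist(),round(d["p"],2)) for d in tip_of(t,c)[:3]])
  for t in("port","probe_collar"): print(n,t,[(np.round(d["point"],1).tolist(),round(d["p"],2)) for d in tip_of(t,c)[:3]])
E
```

```text
{'clock': 0.0, 'joint_pos': array([ 1.166,  0.314,  0.045,  1.304, -0.   ,  1.431]), 'qvel': array([-0.001,  0.002, -0.001, -0.003,  0.   , -0.001]), 'tau': array([  0.001, -48.062,  29.853,   0.019,  -0.   ,   0.   ]), 'tcp_pos': array([0.15 , 0.555, 0.241]), 'orientation': array([-0.   ,  0.132,  0.991, -0.001]), 'wrist_force': array([-0.619,  0.66 ,  0.451]), 'ft_torque': array([0.014, 0.005, 0.009]), 'grip_force': 0.0, 'finger_gap': 0.08535415290086082}
scene 45.803665529448296 [[-0.306  0.606 -0.734  1.721]
 [ 0.952  0.195 -0.236  0.364]
 [ 0.    -0.771 -0.637  1.171]
 [ 0.     0.     0.     1.   ]]
top 51.92322471275078 [[ 0.005 -0.988  0.153  0.314]
 [-1.    -0.006 -0.008 -0.017]
 [ 0.009 -0.153 -0.988  1.336]
 [ 0.     0.     0.     1.   ]]
scene probe [] [([280.1, 179.2], 0.35)]
scene stand [([399.0, 228.0], 0.61), ([282.0, 174.0], 0.42), ([313.0, 236.0], 0.38)] [([397.8, 237.4], 0.92), ([246.2, 201.6], 0.49)]
scene warmer [([335.0, 199.0], 0.74), ([316.0, 236.0], 0.61), ([283.0, 174.0], 0.6)] [([314.6, 244.0], 0.63)]
scene holder [([246.0, 160.0], 0.91), ([243.0, 197.0], 0.
[... 159 characters left out ...]
23)] [([251.0, 201.5], 0.73)]
scene port [([345.3, 214.5], 0.76)]
scene probe_collar [([399.5, 222.0], 0.63), ([327.7, 198.2], 0.2)]
top probe [([211.0, 201.0], 0.6)] [([461.1, 216.3], 0.65), ([219.1, 205.6], 0.64)]
top stand [([216.0, 207.0], 0.82)] [([218.1, 205.6], 0.9)]
top warmer [([371.0, 259.0], 0.68), ([298.0, 164.0], 0.64), ([296.0, 247.0], 0.45)] [([217.8, 204.9], 0.71), ([300.8, 167.5], 0.66)]
top holder [([392.0, 210.0], 0.8), ([434.0, 278.0], 0.74), ([233.0, 260.0], 0.68)] [([429.2, 274.9], 0.88), ([394.3, 208.3], 0.81)]
top reader [([406.0, 204.0], 0.53)] [([394.9, 207.6], 0.56)]
top port [([267.0, 175.8], 0.78)]
top probe_collar [([219.6, 208.9], 0.54), ([210.9, 199.0], 0.44)]
```

View pics/scene0.png

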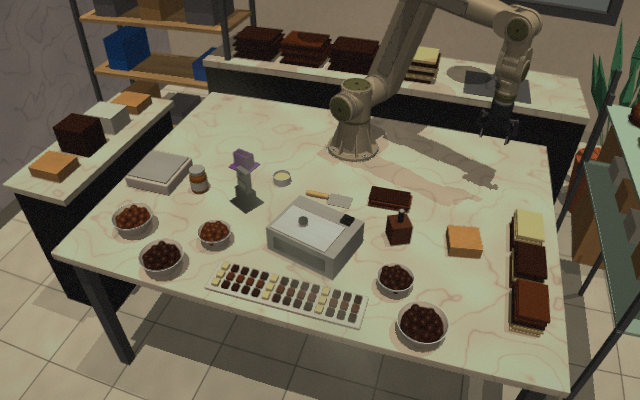

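View pics/top0.png

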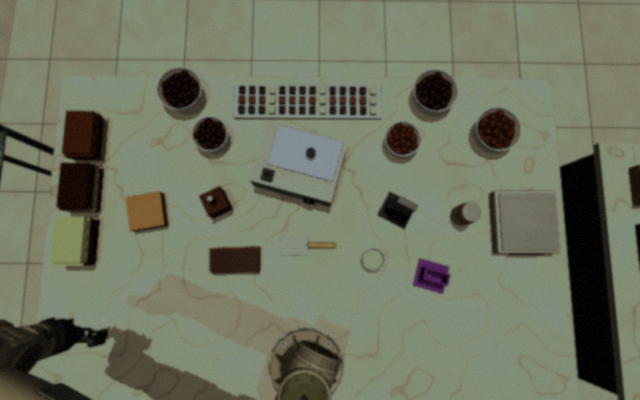

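Scene: probe/stand at scene (399,228), top (216,203); warmer at scene (315,235), top (298,165), boss scene (346,219), top (267,174). Grey reader in black holder: scene (245,190), top (400,208). Look-alike for the holder: the purple one at scene (243,160), top (434,276), empty – rejected. Probe look-alike: the jar cap (463,212 top) – rejected.

Run:
```python
from h import *
np.set_printoptions(precision=3,suppress=True)
s,t=read_camera("scene"),read_camera("top")
K=6
def crop(c,u,v): return cv2.resize(c["color"][v-25:v+25,u-33:u+33,::-1],(400,300),interpolation=cv2.INTER_CUBIC)
im=np.vstack([np.hstack([crop(s,399,222),crop(t,216,203)]),np.hstack([crop(s,245,182),crop(t,400,208)])])
cv2.imwrite("pics/c1.png",im)
def crop(c,u,v): return cv2.resize(c["color"][v-50:v+50,u-66:u+66,::-1],(400,300),interpolation=cv2.INTER_CUBIC)
im=np.hstack([crop(s,315,235),crop(t,298,165)])
cv2.imwrite("pics/c2.png",im)
print(tri(s,[345.3,214.5],t,[267,175.8]), atz(s,[345.3,214.5],.112),atz(t,[267,175.8],.112))
print(atz(s,[399.5,222],.08),atz(t,[210.9,199],.119),atz(t,[218.1,205.6],0),atz(s,[397.8,237.4],0))
print(atz(t,[394.3,208.3],0),atz(s,[244.9,200.5],0))
```

```text
(array([0.577, 0.116, 0.123]), np.float64(0.005073484008793681)) [0.566 0.111 0.112] [0.578 0.12  0.112]
[0.511 0.289 0.08 ] [0.505 0.285 0.119] [0.502 0.29  0.   ] [0.504 0.291 0.   ]
[ 0.496 -0.289  0.   ] [ 0.484 -0.302  0.   ]
```

View pics/c1.png

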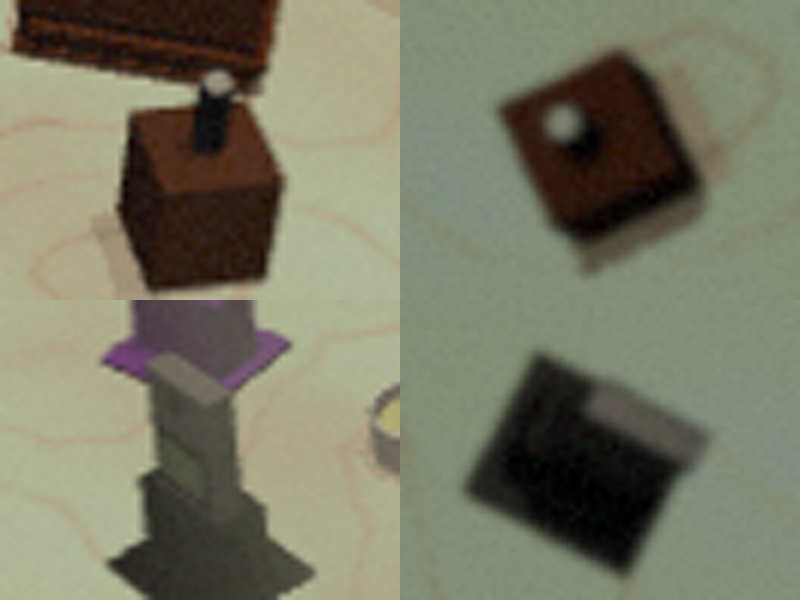

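View pics/c2.png

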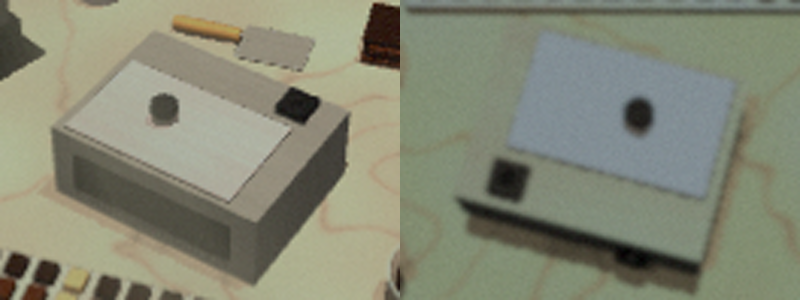

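```bash
cat > fit.py <<'E'
from h import *
from scipy.optimize import minimize
from scipy.ndimage import center_of_mass,label
def hullmask(c,P):
    m=np.zeros((1600,2560),np.uint8)
    cv2.fillConvexPoly(m,cv2.convexHull(((proj(c,P)+.5)*4).astype(np.int32)),1)
    return cv2.resize(m.astype(np.float32),(640,400),interpolation=cv2.INTER_AREA)
def boxpts(x,y,yaw,sx,sy,z0,z1,ox=0,oy=0):
    r=R.from_euler('z',yaw).as_matrix()
    P=np.array([[ox+a*sx/2,oy+b*sy/2,z] for a in(-1,1) for b in(-1,1) for z in(z0,z1)])
    return P@r.T+[x,y,0]
def edgescore(cs,models,w=1.2):
    "two-region contrast: mean difference inside rim vs outside rim of model hulls"
    t=0
    for c,P in zip(cs,models):
        g=cv2.GaussianBlur(c["color"].astype(np.float32),(0,0),.7); m=hullmask(c,P)>.5
        m=m.astype(np.uint8); k=np.ones((3,3),np.uint8)
        i=m-cv2.erode(m,k); o=cv2.dilate(m,k,iterations=2)-cv2.dilate(m,k)
        t+=np.linalg.norm(g[i>0].mean(0)-g[o>0].mean(0))
    return t
def blob(c,u,v,r,f):
    "centroid weighted by f(gray) in a window"
    g=c["color"].astype(float).mean(2)[v-r:v+r+1,u-r:u+r+1]; w=f(g); a=center_of_mass(w); return [u-r+a[1],v-r+a[0]],w.sum()
E
python3 - <<'E'
from fit import *
np.set_printoptions(precision=4,suppress=True)
s,t=read_camera("scene"),read_camera("top")
a,_=blob(s,402,210,3,lambda g:np.clip(g-g.min()-.4*np.ptp(g),0,None)) 
g=t["color"].astype(int).mean(2)
b,_=blob(t,210,198,3,lambda g:np.clip(g-g.min()-.4*np.ptp(g),0,None))
print("cap",a,b,tri(s,a,t,b),atz(s,a,.129),atz(t,b,.129))
# dark boss
for c,u,v in((s,347,219),(t,267,174)):
    G=c["color"].astype(int).mean(2); print(G[v-7:v+8,u-9:u+10].astype(int))
# warmer fit by box silhouette
for n,cs in(("s",[s]),("t",[t]),("st",[s,t])):
    f=lambda p:-edgescore(cs,[boxpts(p[0],p[1],p[2],.2,.26,0,.1)]*len(cs))
    best=min((minimize(f,[.62+dx,.02+dy,-.25],method="Nelder-Mead",options=dict(initial_simplex=np.array([[.62+dx,.02+dy,-.25],[.635+dx,.02+dy,-.25],[.62+dx,.035+dy,-.25],[.62+dx,.02+dy,-.15]]))) for dx in(0,.01) for dy in(0,.015)),key=lambda r:r.fun)
    p=best.x; print(n,p,best.fun,"port",p[:2]+R.from_euler('z',p[2]).apply([-.07,.08,0])[:2])
E
```

```text
cap [np.float64(401.7858361192604), np.float64(210.43685610970869)] [np.float64(209.254662004662), np.float64(197.92599067599068)] (array([0.5063, 0.2888, 0.128 ]), np.float64(0.0018621708120020062)) [0.5071 0.2898 0.129 ] [0.5063 0.2876 0.129 ]
[[136 135 138 140 145 145 152 157 157 164 164 167 164 166 165 167 165 165
  166]
 [137 137 134 136 137 143 148 158 159 163 166 163 165 163 166 165 165 165
  164]
 [134 137 135 137 134 134  85  39  84 123 157 165 166 164 166 164 165 165
  166]
 [136 134 138 136 134 109  47  30  35  31  58 122 155 161 164 165 166 163
  164]
 [137 136 134 136 108  46  34  25  26  32  28  26  62 121 157 161 160 163
  163]
 [134 137 134 135  67  35  28  32  28  38  32  28  32  31  28  57 126 158
  164]
 [132 134 131  65  29  30  27  24  25  28  22  25  30  25  28  33  76 143
  154]
 [132 133  66  32  31  30  28  28  27  25  17  23  29  36  27  22  75 133
  135]
 [133 109  42  33  27  32  29  32  29  27  23  27  33  35  20  26 103 134
  134]
 [135 109  45  27  26  25  26  29  31  34  27  30  26  24  28  83 134 132
  135]
 [134 100  50  34  30  24  21  28  32  27  3
[... 1083 characters left out ...]

  126]
 [126 118  98  59  40  28  34  26  21  25  24  29  35  37  47  78 110 124
  129]
 [124 112  90  57  36  37  35  31  32  31  31  28  36  38  54  84 117 127
  126]
 [128 113  86  54  37  34  32  35  34  32  30  35  32  42  62  95 119 124
  129]
 [127 119 102  70  51  44  38  36  35  31  35  32  33  41  71 104 122 127
  129]
 [122 123 118 103  87  73  65  50  45  37  39  35  33  47  79 111 123 132
  129]
 [118 122 125 118 113 107  97  86  80  75  63  53  50  67  98 118 124 126
  124]]
s [ 0.6299  0.0238 -0.273 ] -72.93001556396484 port [0.5841 0.1197]
t [ 0.6484  0.0242 -0.2626] -40.400543212890625 port [0.6016 0.1196]
st [ 0.6297  0.0223 -0.2641] -87.82930755615234 port [0.583  0.1178]
```

```bash
cat > boss.py <<'E'
from fit import *
from scipy.optimize import least_squares
def boss(c,u,v,bg,yaw=-.265):
    m,a=blob(c,u,v,8,lambda g:np.clip((bg-12-g)/(bg-42),0,1))
    def f(p):
        M=hullmask(c,boxpts(p[0],p[1],yaw,.036,.036,.1,.112)); y,x=center_of_mass(M); return [x-m[0],y-m[1]]
    r=least_squares(f,[.58,.118],diff_step=.01)
    return m,a,hullmask(c,boxpts(*r.x,yaw,.036,.036,.1,.112)).sum(),r.x,np.abs(r.fun).max()
E
python3 - <<'E'
from boss import *
np.set_printoptions(precision=4,suppress=True)
s,t=read_camera("scene"),read_camera("top")
print(boss(s,347,219,134)); print(boss(t,267,174,125))
for c in(s,t):
  print(c["shot"],proj(c,[[.583,.118,.112]]))
print(toolrel([.5065,.2888,.2]),toolrel([.5065,.2888,.105-.008]))
E
```

```text
([np.float64(346.6746745145709), np.float64(219.86670292057195)], np.float64(113.26449275362319), np.float32(123.5625), array([0.5832, 0.1208]), np.float64(0.0224945240115062))
([np.float64(267.13333138018925), np.float64(174.6834441742595)], np.float64(137.08032128514054), np.float32(156.625), array([0.5829, 0.1199]), np.float64(0.022231085672103745))
7 [[346.016  218.2683]]
8 [[267.5728 174.2761]]
[-413.2334 -163.7595   42.3128] [-413.2295 -163.7697  145.3128]
```

Request:
jog_arm(moves=[{"fingers": 0.3, "slide": [-413, -164, 30]}, {"fingers": 0.3, "slide": [-413, -164, 30]}, {"fingers": 0.3, "slide": [-413, -164, 30]}, {"fingers": 0.3, "slide": [-413, -164, 30]}, {"fingers": 0.3, "slide": [-413, -164, 30]}, {"fingers": 0.3, "slide": [-413, -164, 30]}, {"fingers": 0.3, "slide": [-413, -164, 30]}, {"fingers": 0.3, "slide": [-413, -164, 30]}, {"fingers": 0.3, "slide": [-413, -164, 30]}, {"fingers": 0.3, "slide": [-413, -164, 30]}], squeeze=40)

```text
schema error: expected keys fingers, slide, angular
```

Request:
jog_arm(moves=[{"fingers": 0.3, "slide": [0, 0, 0]}, {"fingers": 0.3, "slide": [0, 0, 0]}, {"fingers": 0.3, "slide": [0, 0, 0]}])

```text
schema error: expected keys fingers, slide, angular
```

Run:
```python
from h import *
s=get_state(); print(s); print(toolrel([.5065,.2888,.099]))
```

```text
{'clock': 1.6, 'joint_pos': array([ 1.16638859e+00,  3.13220445e-01,  4.61044360e-02,  1.30357706e+00,
       -2.38360549e-05,  1.43119444e+00]), 'qvel': array([ 0.00088303, -0.00168184,  0.00044053,  0.00010303,  0.00100175,
        0.00179014]), 'tau': array([-1.61704265e-03, -4.80453730e+01,  2.98804843e+01,  5.32547929e-04,
       -3.11125004e-04, -1.06020067e-05]), 'tcp_pos': array([0.15052733, 0.55499996, 0.24231336]), 'orientation': array([2.53509345e-05, 1.32016416e-01, 9.91247529e-01, 4.65298774e-05]), 'wrist_force': array([ 0.17281324, -0.47596095, -0.60666499]), 'ft_torque': array([-0.04921133,  0.00997846,  0.01487604]), 'grip_force': 0.0, 'finger_gap': 0.08516256697499962}
[-413.2295612  -163.76945414  143.3128473 ]
```

Request:
jog_arm(moves=[{"fingers": 0.3, "slide": [-413, -164, 30], "angular": [0, 0, 0]}, {"fingers": 0.3, "slide": [-413, -164, 30], "angular": [0, 0, 0]}, {"fingers": 0.3, "slide": [-413, -164, 30], "angular": [0, 0, 0]}, {"fingers": 0.3, "slide": [-413, -164, 30], "angular": [0, 0, 0]}, {"fingers": 0.3, "slide": [-413, -164, 30], "angular": [0, 0, 0]}, {"fingers": 0.3, "slide": [-413, -164, 30], "angular": [0, 0, 0]}, {"fingers": 0.3, "slide": [-413, -164, 30], "angular": [0, 0, 0]}, {"fingers": 0.3, "slide": [-413, -164, 30], "angular": [0, 0, 0]}, {"fingers": 0.3, "slide": [-413, -164, 30], "angular": [0, 0, 0]}, {"fingers": 0.3, "slide": [-413, -164, 30], "angular": [0, 0, 0]}], squeeze=40)

```text
clock: 2.43
tcp_pos: [0.4847, 0.3043, 0.2143]
orientation: [0.0, 0.132, 0.991, 0.0]
wrist_force: [-0.1, 1.2, -0.0]
finger_gap: 0.06
grip_force: 0.0
```

Run:
```python
from h import *
s=get_state(); print(s["clock"],s["tcp_pos"],s["orientation"],s["finger_gap"],s["joint_pos"],s["qvel"]); print(toolrel([.5065,.2888,.099]))
```

```text
2.4333 [0.48472155 0.30426675 0.21434702] [2.15906281e-04 1.32071142e-01 9.91240190e-01 2.30810308e-04] 0.05996460867736806 [ 4.20219267e-01  3.16457492e-01 -1.80106235e-02  1.23571835e+00
  1.66207725e-04  6.85135602e-01] [-0.78830292  0.33449841  0.37983217  0.03722699  0.00123183 -0.78406662]
[-25.02598648  -9.28432103 115.35145447]
```

Request:
jog_arm(moves=[{"fingers": 0.3, "slide": [-25, -9, 0], "angular": [0, 0, 0]}, {"fingers": 0.3, "slide": [-25, -9, 0], "angular": [0, 0, 0]}, {"fingers": 0.3, "slide": [-25, -9, 0], "angular": [0, 0, 0]}])

```text
clock: 2.68
tcp_pos: [0.5061, 0.2893, 0.2138]
orientation: [-0.0, 0.134, 0.991, -0.0]
wrist_force: [-1.3, 0.8, 0.9]
finger_gap: 0.0595
grip_force: 0.0
```

Run:
```python
from h import *
s=get_state(); print(s["tcp_pos"],s["finger_gap"],s["qvel"]); print(toolrel([.5065,.2888,.099]))
```

```text
[0.50610636 0.28931051 0.21380045] 0.05948484637669422 [ 0.04563306 -0.01763477 -0.01951211  0.00920065  0.00738724  0.00451942]
[ -0.59017536  -0.37474826 114.80012693]
```

Request:
jog_arm(moves=[{"fingers": 0.3, "slide": [-0.5, -0.4, 40], "angular": [0, 0, 0]}, {"fingers": 0.3, "slide": [-0.5, -0.4, 80], "angular": [0, 0, 0]}, {"fingers": 0.3, "slide": [-0.5, -0.4, 114], "angular": [0, 0, 0]}, {"fingers": 0.3, "slide": [-0.5, -0.4, 114], "angular": [0, 0, 0]}, {"fingers": 1.0, "slide": [-0.5, -0.4, 114], "angular": [0, 0, 0]}, {"fingers": 1.0, "slide": [-0.5, -0.4, 114], "angular": [0, 0, 0]}, {"fingers": 1.0, "slide": [-0.5, -0.4, 114], "angular": [0, 0, 0]}, {"fingers": 1.0, "slide": [-0.5, -0.4, 114], "angular": [0, 0, 0]}, {"fingers": 1.0, "slide": [-0.5, -0.4, 114], "angular": [0, 0, 0]}, {"fingers": 1.0, "slide": [-0.5, -0.4, 114], "angular": [0, 0, 0]}], squeeze=50)

```text
clock: 3.52
tcp_pos: [0.5066, 0.2897, 0.1033]
orientation: [0.002, 0.132, 0.991, 0.0]
wrist_force: [-2.5, -3.7, 6.6]
finger_gap: 0.0185
grip_force: 48.6
```

Request:
jog_arm(moves=[{"fingers": 1.0, "slide": [0, 0, -20], "angular": [0, 0, 0]}, {"fingers": 1.0, "slide": [0, 0, -45], "angular": [0, 0, 0]}, {"fingers": 1.0, "slide": [0, 0, -75], "angular": [0, 0, 0]}, {"fingers": 1.0, "slide": [0, 0, -110], "angular": [0, 0, 0]}, {"fingers": 1.0, "slide": [0, 0, -140], "angular": [0, 0, 0]}, {"fingers": 1.0, "slide": [0, 0, -140], "angular": [0, 0, 0]}, {"fingers": 1.0, "slide": [0, 0, -140], "angular": [0, 0, 0]}])

```text
clock: 4.1
tcp_pos: [0.5073, 0.291, 0.2446]
orientation: [0.004, 0.132, 0.991, 0.002]
wrist_force: [-0.2, 1.0, -1.4]
finger_gap: 0.0185
grip_force: 49.2
```

Run:
```python
from h import *
np.set_printoptions(precision=4,suppress=True)
s=get_state(); print(s["tcp_pos"],s["finger_gap"],s["grip_force"],s["wrist_force"],s["orientation"]); print(toolrel([.583,.1203,.25]))
```

```text
[0.5073 0.291  0.2446] 0.01853898751953629 49.15237069129944 [-0.1579  0.9858 -1.3624] [0.0036 0.1319 0.9913 0.0022]
[-117.764  -144.9558   -5.4141]
```

Request:
jog_arm(moves=[{"fingers": 1.0, "slide": [-25, -31, 0], "angular": [0, 0, 0]}, {"fingers": 1.0, "slide": [-50, -61, 0], "angular": [0, 0, 0]}, {"fingers": 1.0, "slide": [-75, -92, 0], "angular": [0, 0, 0]}, {"fingers": 1.0, "slide": [-100, -123, 0], "angular": [0, 0, 0]}, {"fingers": 1.0, "slide": [-118, -145, 0], "angular": [0, 0, 0]}, {"fingers": 1.0, "slide": [-118, -145, 0], "angular": [0, 0, 0]}, {"fingers": 1.0, "slide": [-118, -145, 0], "angular": [0, 0, 0]}, {"fingers": 1.0, "slide": [-118, -145, 0], "angular": [0, 0, 0]}])

```text
clock: 4.77
tcp_pos: [0.5808, 0.1194, 0.2396]
orientation: [-0.001, 0.132, 0.991, 0.0]
wrist_force: [0.8, 0.1, -1.7]
finger_gap: 0.0185
grip_force: 49.2
```

Run:
```python
from h import *
np.set_printoptions(precision=4,suppress=True)
s=get_state(); print(s["tcp_pos"],s["wrist_force"],s["orientation"]); print(toolrel([.583,.1203,.23]))
a,b=read_camera("scene"),read_camera("top")
def crop(c,u,v,r=1): return cv2.resize(c["color"][v-37:v+38,u-25:u+25,::-1],(400,600),interpolation=cv2.INTER_CUBIC)
cv2.imwrite("pics/p1.png",np.hstack([crop(a,347,205),crop(b,267,174)]))
p=s["tcp_pos"]; print(proj(a,[p,[p[0],p[1],.15],[.583,.1203,.112]]))
```

```text
[0.5808 0.1194 0.2396] [ 0.803   0.1047 -1.703 ] [-0.0007  0.1322  0.9912  0.0002]
[-1.9336  1.4116  9.6274]
[[348.5324 187.927 ]
 [347.1612 209.3274]
 [346.6875 218.4113]]
```

View pics/p1.png

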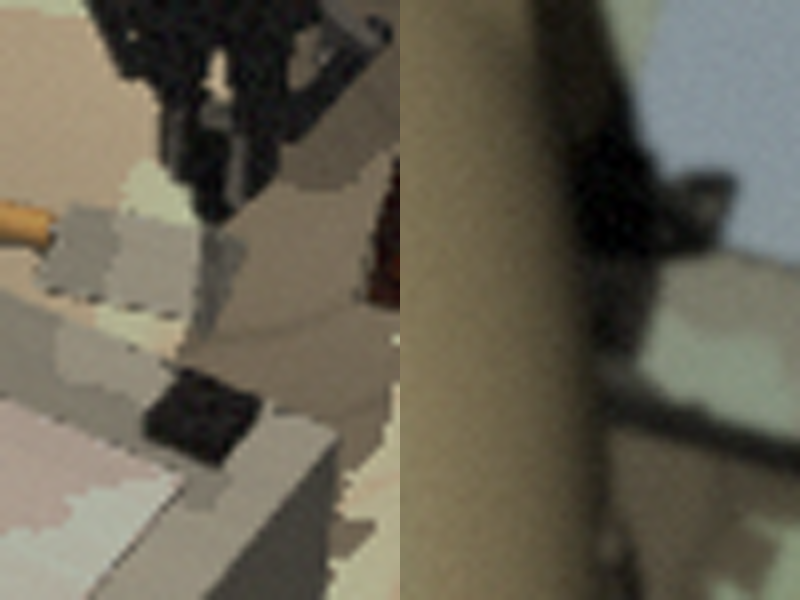

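Request:
jog_arm(moves=[{"fingers": 1.0, "slide": [-1.9, 1.4, 12], "angular": [0, 0, 0]}, {"fingers": 1.0, "slide": [-1.9, 1.4, 25], "angular": [0, 0, 0]}, {"fingers": 1.0, "slide": [-1.9, 1.4, 25], "angular": [0, 0, 0]}, {"fingers": 1.0, "slide": [-1.9, 1.4, 25], "angular": [0, 0, 0]}, {"fingers": 1.0, "slide": [-1.9, 1.4, 25], "angular": [0, 0, 0]}])

```text
clock: 5.28
tcp_pos: [0.5833, 0.121, 0.2158]
orientation: [0.0, 0.131, 0.991, 0.0]
wrist_force: [0.5, 0.5, -0.8]
finger_gap: 0.0184
grip_force: 49.1
```

Run:
```python
from h import *
np.set_printoptions(precision=4,suppress=True)
s=get_state(); print(s["tcp_pos"],s["wrist_force"],s["orientation"]); print(toolrel([.583,.1203,.2]))
a=read_camera("scene")
cv2.imwrite("pics/p2.png",cv2.resize(a["color"][185:230,322:372,::-1],(600,540),interpolation=cv2.INTER_CUBIC))
p=s["tcp_pos"]; print(proj(a,[p,[p[0],p[1],p[2]-.0933],[.583,.1203,.112]]))
```

```text
[0.5833 0.121  0.2158] [ 0.5053  0.5472 -0.7609] [0.0002 0.1313 0.9913 0.0001]
[ 0.1542 -0.7508 15.8059]
[[348.4295 194.3571]
 [347.0147 216.1682]
 [346.6875 218.4113]]
```

View pics/p2.png

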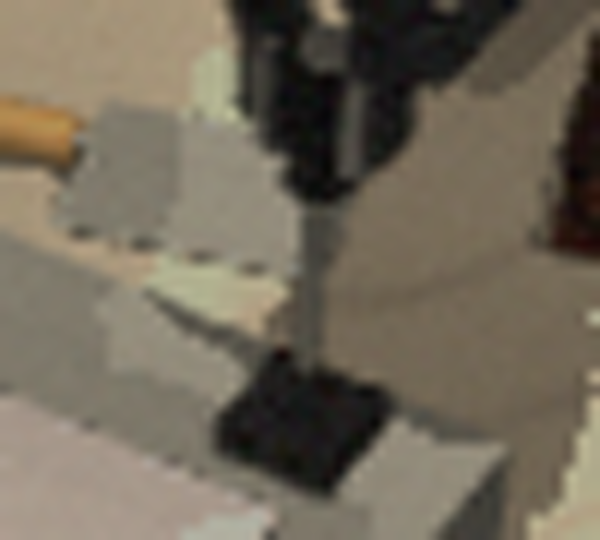

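Request:
jog_arm(moves=[{"fingers": 1.0, "slide": [0, -0.6, 6], "angular": [0, 0, 0]}, {"fingers": 1.0, "slide": [0, -0.6, 10], "angular": [0, 0, 0]}, {"fingers": 1.0, "slide": [0, -0.6, 14], "angular": [0, 0, 0]}, {"fingers": 1.0, "slide": [0, -0.6, 18], "angular": [0, 0, 0]}, {"fingers": 1.0, "slide": [0, -0.6, 22], "angular": [0, 0, 0]}, {"fingers": 1.0, "slide": [0, -0.6, 22], "angular": [0, 0, 0]}])

```text
clock: 5.83
tcp_pos: [0.5833, 0.1199, 0.1923]
orientation: [-0.0, 0.132, 0.991, 0.0]
wrist_force: [1.3, 1.8, -2.3]
finger_gap: 0.0186
grip_force: 48.7
```

Request:
jog_arm(moves=[{"fingers": 1.0, "slide": [0, 0, 12], "angular": [0, 0, 0]}, {"fingers": 1.0, "slide": [0, 0, 24], "angular": [0, 0, 0]}, {"fingers": 1.0, "slide": [0, 0, 36], "angular": [0, 0, 0]}, {"fingers": 1.0, "slide": [0, 0, 46], "angular": [0, 0, 0]}, {"fingers": 1.0, "slide": [0, 0, 52], "angular": [0, 0, 0]}, {"fingers": 1.0, "slide": [0, 0, 52], "angular": [0, 0, 0]}])

```text
clock: 6.33
tcp_pos: [0.5831, 0.1198, 0.1399]
orientation: [-0.001, 0.132, 0.991, 0.0]
wrist_force: [2.8, 3.7, -2.3]
finger_gap: 0.0188
grip_force: 48.7
```

Request:
jog_arm(moves=[{"fingers": 1.0, "slide": [0, 0, 2], "angular": [0, 0, 0]}, {"fingers": 1.0, "slide": [0, 0, 4], "angular": [0, 0, 0]}, {"fingers": 1.0, "slide": [0, 0, 5], "angular": [0, 0, 0]}, {"fingers": 1.0, "slide": [0, 0, 6], "angular": [0, 0, 0]}, {"fingers": 1.0, "slide": [0, 0, 6], "angular": [0, 0, 0]}])

```text
clock: 6.75
tcp_pos: [0.5837, 0.1197, 0.1355]
orientation: [0.0, 0.132, 0.991, 0.0]
wrist_force: [0.5, 4.6, 1.3]
finger_gap: 0.0192
grip_force: 49.0
```

Request:
jog_arm(moves=[{"fingers": 1.0, "slide": [0, 0, 1.5], "angular": [0, 0, 0]}, {"fingers": 1.0, "slide": [0, 0, 3], "angular": [0, 0, 0]}, {"fingers": 1.0, "slide": [0, 0, 3], "angular": [0, 0, 0]}])

```text
clock: 7.0
tcp_pos: [0.5838, 0.1196, 0.1352]
orientation: [0.001, 0.132, 0.991, 0.0]
wrist_force: [-4.2, 3.1, 15.4]
finger_gap: 0.0188
grip_force: 51.0
```

Request:
jog_arm(moves=[{"fingers": 0.3, "slide": [0, 0, -3], "angular": [0, 0, 0]}, {"fingers": 0.3, "slide": [0, 0, -3], "angular": [0, 0, 0]}, {"fingers": 0.3, "slide": [0, 0, -3], "angular": [0, 0, 0]}, {"fingers": 0.3, "slide": [0, 0, -3], "angular": [0, 0, 0]}, {"fingers": 0.3, "slide": [0, 0, -30], "angular": [0, 0, 0]}, {"fingers": 0.3, "slide": [0, 0, -70], "angular": [0, 0, 0]}, {"fingers": 0.3, "slide": [0, 0, -105], "angular": [0, 0, 0]}, {"fingers": 0.3, "slide": [0, 0, -105], "angular": [0, 0, 0]}, {"fingers": 0.3, "slide": [0, 0, -105], "angular": [0, 0, 0]}])

```text
clock: 7.75
tcp_pos: [0.5848, 0.1193, 0.2394]
orientation: [0.002, 0.132, 0.991, 0.0]
wrist_force: [-0.6, 0.1, 0.6]
finger_gap: 0.0597
grip_force: 0.0
```

Run:
```python
from fit import *
np.set_printoptions(precision=4,suppress=True)
st=get_state(); print(st["tcp_pos"],st["finger_gap"],st["joint_pos"])
s,t=read_camera("scene"),read_camera("top")
f=np.hstack([cv2.resize(s["color"][182:232,322:372,::-1],(400,400),interpolation=cv2.INTER_CUBIC),cv2.resize(t["color"][180:230,375:425,::-1],(400,400),interpolation=cv2.INTER_CUBIC)])
cv2.imwrite("pics/p3.png",f)
print(proj(s,[[.583,.1203,.161]]),proj(s,[[.583,.1203,.112]]))
# reader top face
for cs,n in(([s],"s"),([t],"t"),([s,t],"st")):
  def e(p): return -edgescore(cs,[boxpts(p[0],p[1],p[2],.09,.1,0,.006)]*len(cs))
G=t["color"].astype(int).mean(2); print(G[196:214,396:418].astype(int))
```

```text
[0.5848 0.1193 0.2394] 0.05967286911724339 [ 0.067   0.3533  0.0956  1.3085 -0.0004  0.332 ]
[[347.41  207.268]] [[346.6875 218.4113]]
[[ 39  46  64  82  96  99 108 117 123 134 135 131 133 135 138 137 135 136
  136 136 134 135]
 [ 29  34  49  71  79  85  88  98 106 116 127 130 137 139 134 140 135 139
  136 137 137 132]
 [ 23  31  56  74  82  87  85  87  90  99 112 122 131 132 134 136 137 137
  136 135 136 134]
 [ 27  43  64  81  85  90  85  84  86  86  93 105 118 126 131 134 135 133
  137 136 136 135]
 [ 29  46  69  85  89  89  85  90  85  85  87  91  97 107 119 127 129 135
  134 137 138 136]
 [ 23  50  67  78  86  86  88  88  88  82  84  86  86  91  97 105 117 124
  132 135 139 137]
 [ 20  36  52  65  72  83  84  86  86  85  84  84  82  83  85  83  95 107
  119 128 131 133]
 [ 18  26  30  45  52  66  75  79  85  87  85  86  87  80  81  81  82  90
  102 114 120 128]
 [ 16  19  19  20  30  44  55  65  72  77  82  89  86  81  84  83  81  79
   83  95 101 115]
 [ 17  11  20  14  11  25  33  43  55  67  75  80  82  83  84  84  84  81
   79  79  87  98]
 [ 16  15  16   9  19  18  20  23  31  44  54  62  75  78  87  85  84  82
   79  79  81  97]
 [ 18  16  16  13  14  20  14  16  23  24  36  45  55  66  71  79  86  82
   79  81  89 102]
 [ 16  15  14  16  16  13  11  13  18  19  16  25  37  46  56  66  75  77
   80  84  94 113]
 [ 12  15  16  12  14  16  18  12  13  19  15  16  26  28  37  44  54  63
   76  89 107 125]
 [  5  11  10  17  17  11  16  17  14  13  20  12  14  16  18  25  38  52
   75  96 118 129]
 [  2   9  14  12  17  11  12  19  15  14  12  18  15  19  19  26  40  66
   86 112 125 135]
 [  6   6   0  11  11   8  10  10  13  12  17  16  19  18  12  33  62  94
  115 123 136 135]
 [  5   1   2   5   6   6  12  14  11  11  17  17  11  14  24  50  86 117
  128 137 133 137]]
```

View pics/p3.png

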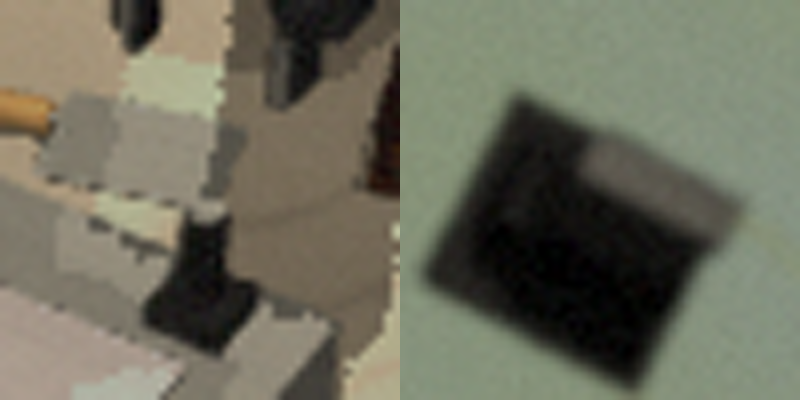

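Run:
```python
from fit import *
np.set_printoptions(precision=4,suppress=True)
s,t=read_camera("scene"),read_camera("top")
def band(c,u,v,lo,hi,rx=14,ry=12):
    g=cv2.GaussianBlur(c["color"],(0,0),.5).astype(float).mean(2); m=np.zeros(g.shape,np.uint8)
    w=(g>lo)&(g<hi); m[v-ry:v+ry,u-rx:u+rx]=w[v-ry:v+ry,u-rx:u+rx]
    m=cv2.morphologyEx(m,cv2.MORPH_OPEN,np.ones((3,3),np.uint8))
    n,l,st,ce=cv2.connectedComponentsWithStats(m); k=1+st[1:,4].argmax(); return l==k
m=band(t,407,204,52,110); 
def rect(p,c): return boxpts(p[0],p[1],p[2],.022,.062,.156,.156)
def err(p): return ((hullmask(t,rect(p,t))-m)**2).sum()
c0=atz(t,np.argwhere(m).mean(0)[::-1],.156); print(c0,m.sum())
best=min((minimize(err,[c0[0],c0[1],y],method="Nelder-Mead",options=dict(initial_simplex=np.array([[c0[0],c0[1],y],[c0[0]+.006,c0[1],y],[c0[0],c0[1]+.006,y],[c0[0],c0[1],y+.15]]))) for y in(-.6,-.45,-.3)),key=lambda r:r.fun)
p=best.x; print(p,best.fun,hullmask(t,rect(p,t)).sum())
P=rect(p,t); im=cv2.resize(s["color"][150:216,205:293,::-1],None,fx=6,fy=6,interpolation=cv2.INTER_CUBIC)
for Q,col in((boxpts(*p,.022,.062,.066,.156),(0,0,255)),(boxpts(*p,.09,.1,0,.006),(0,255,0))):
    cv2.polylines(im,[cv2.convexHull(((proj(s,Q)+.5-[205,150])*6).astype(np.int32))],True,col,1)
im2=cv2.resize(t["color"][180:246,365:453,::-1],None,fx=6,fy=6,interpolation=cv2.INTER_CUBIC)[:,:270]
for Q,col in((P,(0,0,255)),(boxpts(*p,.09,.1,0,.006),(0,255,0))):
    cv2.polylines(im2,[cv2.convexHull(((proj(t,Q)+.5-[365,180])*6).astype(np.int32))],True,col,1)
cv2.imwrite("pics/r1.png",np.hstack([im,im2]))
print(toolrel([p[0],p[1],.23]))
q=get_state()["orientation"];print(R.from_quat([q[1],q[2],q[3],q[0]]).as_matrix())
```

```text
[ 0.4907 -0.2957  0.156 ] 153
[ 0.4913 -0.2951 -0.5316] 9.95703125 161.6875
[ -20.6207 -423.7969    5.6289]
[[-0.9651  0.2619 -0.0036]
 [ 0.2619  0.9651 -0.0003]
 [ 0.0034 -0.0013 -1.    ]]
```

View pics/r1.png

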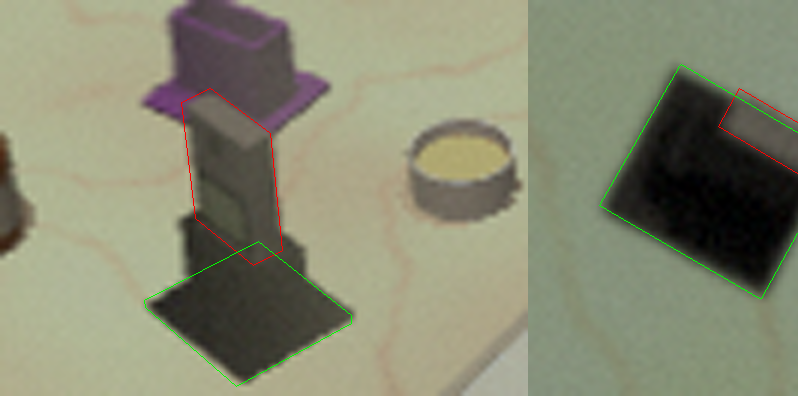

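Probe is seated (cap top at crop (207,208), as predicted for full depth). Reader outline fits: top face around top-image (407,204), the screen on the face turned to +x.

Request:
jog_arm(moves=[{"fingers": 0.3, "slide": [-2, -40, 0], "angular": [0, 0, -7]}, {"fingers": 0.3, "slide": [-4, -80, 0], "angular": [0, 0, -14]}, {"fingers": 0.3, "slide": [-6, -120, 0], "angular": [0, 0, -21]}, {"fingers": 0.3, "slide": [-8, -160, 0], "angular": [0, 0, -28]}, {"fingers": 0.3, "slide": [-10, -200, 0], "angular": [0, 0, -35]}, {"fingers": 0.3, "slide": [-12, -240, 0], "angular": [0, 0, -42]}, {"fingers": 0.3, "slide": [-14, -280, 0], "angular": [0, 0, -49]}, {"fingers": 0.3, "slide": [-16, -320, 0], "angular": [0, 0, -56]}, {"fingers": 0.3, "slide": [-18, -360, 0], "angular": [0, 0, -63]}, {"fingers": 0.3, "slide": [-20, -400, 0], "angular": [0, 0, -70]}])

```text
clock: 8.78
tcp_pos: [0.5004, -0.2561, 0.2356]
orientation: [-0.001, -0.432, 0.902, 0.001]
wrist_force: [0.3, 0.1, 0.4]
finger_gap: 0.0595
grip_force: 0.0
```

Request:
jog_arm(moves=[{"fingers": 0.3, "slide": [0, 0, 0], "angular": [0, 0, 0]}, {"fingers": 0.3, "slide": [0, 0, 0], "angular": [0, 0, 0]}, {"fingers": 0.3, "slide": [0, 0, 0], "angular": [0, 0, 0]}])

```text
clock: 9.03
tcp_pos: [0.5011, -0.2545, 0.2358]
orientation: [-0.001, -0.428, 0.904, 0.001]
wrist_force: [0.3, 0.1, -0.1]
finger_gap: 0.0598
grip_force: 0.0
```

Run:
```python
from h import *
np.set_printoptions(precision=4,suppress=True)
s=get_state(); q=s["orientation"];M=R.from_quat([q[1],q[2],q[3],q[0]]).as_matrix()
print(s["tcp_pos"],s["joint_pos"],s["qvel"],np.degrees(np.arctan2(M[1,1],M[0,1])),M[:,2],toolrel([.4913,-.2951,.129]))
```

```text
[ 0.5011 -0.2545  0.2358] [-0.613   0.2921  0.0011  1.2828  0.0005 -1.4986] [ 0.0325 -0.0126  0.0013  0.0029 -0.0013 -0.0057] 140.74344343111093 [-0.0022  0.0021 -1.    ] [ 37.6928 -18.468  106.7652]
```

Request:
jog_arm(moves=[{"fingers": 0.3, "slide": [19, -9, 0], "angular": [0, 0, -4.5]}, {"fingers": 0.3, "slide": [38, -18.5, 0], "angular": [0, 0, -8.8]}, {"fingers": 0.3, "slide": [38, -18.5, 0], "angular": [0, 0, -8.8]}, {"fingers": 0.3, "slide": [38, -18.5, 0], "angular": [0, 0, -8.8]}, {"fingers": 0.3, "slide": [38, -18.5, 0], "angular": [0, 0, -8.8]}])

```text
clock: 9.45
tcp_pos: [0.4924, -0.2944, 0.2368]
orientation: [0.0, -0.498, 0.867, 0.001]
wrist_force: [0.1, 0.2, 0.1]
finger_gap: 0.0599
grip_force: 0.0
```

Run:
```python
from h import *
np.set_printoptions(precision=4,suppress=True)
s=get_state(); q=s["orientation"];M=R.from_quat([q[1],q[2],q[3],q[0]]).as_matrix()
print(s["tcp_pos"],np.degrees(np.arctan2(M[1,1],M[0,1])),M[:,2],toolrel([.4913,-.2951,.129]))
```

```text
[ 0.4924 -0.2944  0.2368] 149.68716517267035 [-0.0007  0.0012 -1.    ] [  1.286    0.4791 107.8453]
```

Request:
jog_arm(moves=[{"fingers": 0.3, "slide": [0.7, 0.5, 38], "angular": [0, 0, 0]}, {"fingers": 0.3, "slide": [0.7, 0.5, 72], "angular": [0, 0, 0]}, {"fingers": 0.3, "slide": [0.7, 0.5, 100], "angular": [0, 0, 0]}, {"fingers": 0.3, "slide": [0.7, 0.5, 108], "angular": [0, 0, 0]}, {"fingers": 0.3, "slide": [0.7, 0.5, 108], "angular": [0, 0, 0]}, {"fingers": 0.6, "slide": [0.7, 0.5, 108], "angular": [0, 0, 0]}, {"fingers": 1.0, "slide": [0.7, 0.5, 108], "angular": [0, 0, 0]}, {"fingers": 1.0, "slide": [0.7, 0.5, 108], "angular": [0, 0, 0]}, {"fingers": 1.0, "slide": [0.7, 0.5, 108], "angular": [0, 0, 0]}, {"fingers": 1.0, "slide": [0.7, 0.5, 108], "angular": [0, 0, 0]}], squeeze=70)

```text
clock: 10.28
tcp_pos: [0.4918, -0.2967, 0.1316]
orientation: [0.0, -0.498, 0.867, -0.001]
wrist_force: [-2.6, 1.2, 6.0]
finger_gap: 0.0214
grip_force: 67.1
```

Request:
jog_arm(moves=[{"fingers": 1.0, "slide": [0, 0, 0], "angular": [0, 0, 0]}, {"fingers": 1.0, "slide": [0, 0, 0], "angular": [0, 0, 0]}])

```text
clock: 10.45
tcp_pos: [0.4918, -0.2967, 0.1316]
orientation: [0.0, -0.497, 0.867, -0.001]
wrist_force: [-2.1, 2.5, 6.4]
finger_gap: 0.0213
grip_force: 67.1
```

Request:
jog_arm(moves=[{"fingers": 1.0, "slide": [0, 0, -8], "angular": [0, 0, 0]}, {"fingers": 1.0, "slide": [0, 0, -20], "angular": [0, 0, 0]}, {"fingers": 1.0, "slide": [0, 0, -35], "angular": [0, 0, 0]}, {"fingers": 1.0, "slide": [0, 0, -50], "angular": [0, 0, 0]}, {"fingers": 1.0, "slide": [0, 0, -70], "angular": [0, 0, 0]}, {"fingers": 1.0, "slide": [0, 0, -90], "angular": [0, 0, 0]}, {"fingers": 1.0, "slide": [0, 0, -115], "angular": [0, 0, 0]}, {"fingers": 1.0, "slide": [0, 0, -145], "angular": [0, 0, 0]}, {"fingers": 1.0, "slide": [0, 0, -170], "angular": [0, 0, 0]}, {"fingers": 1.0, "slide": [0, 0, -170], "angular": [0, 0, 0]}])

```text
clock: 11.28
tcp_pos: [0.4932, -0.2979, 0.3063]
orientation: [0.002, -0.497, 0.868, -0.005]
wrist_force: [0.7, -0.5, -0.3]
finger_gap: 0.0214
grip_force: 68.4
```

Request:
jog_arm(moves=[{"fingers": 1.0, "slide": [0, 0, -3], "angular": [3, 0, 0]}, {"fingers": 1.0, "slide": [0, 0, -6], "angular": [8, 0, 0]}, {"fingers": 1.0, "slide": [0, 0, -10], "angular": [13, 0, 0]}, {"fingers": 1.0, "slide": [0, 0, -14], "angular": [18, 0, 0]}, {"fingers": 1.0, "slide": [0, 0, -18], "angular": [23, 0, 0]}, {"fingers": 1.0, "slide": [0, 0, -20], "angular": [28, 0, 0]}, {"fingers": 1.0, "slide": [0, 0, -20], "angular": [33, 0, 0]}, {"fingers": 1.0, "slide": [0, 0, -20], "angular": [38, 0, 0]}, {"fingers": 1.0, "slide": [0, 0, -20], "angular": [42, 0, 0]}, {"fingers": 1.0, "slide": [0, 0, -20], "angular": [45, 0, 0]}])

```text
clock: 12.12
tcp_pos: [0.49, -0.2952, 0.3183]
orientation: [0.191, -0.459, 0.801, -0.333]
wrist_force: [-0.1, 0.2, -1.5]
finger_gap: 0.0216
grip_force: 69.0
```

Request:
jog_arm(moves=[{"fingers": 1.0, "slide": [0, 0, 0], "angular": [0, 0, 0]}, {"fingers": 1.0, "slide": [0, 0, 0], "angular": [0, 0, 0]}, {"fingers": 1.0, "slide": [0, 0, 0], "angular": [0, 0, 0]}, {"fingers": 1.0, "slide": [0, 0, 0], "angular": [0, 0, 0]}, {"fingers": 1.0, "slide": [0, 0, 0], "angular": [0, 0, 0]}, {"fingers": 1.0, "slide": [0, 0, 0], "angular": [0, 0, 0]}])

```text
clock: 12.62
tcp_pos: [0.492, -0.297, 0.3198]
orientation: [0.19, -0.46, 0.801, -0.332]
wrist_force: [0.1, 0.4, -1.6]
finger_gap: 0.0213
grip_force: 69.0
```

Run:
```python
from h import *
np.set_printoptions(precision=4,suppress=True)
s=get_state(); q=s["orientation"];M=R.from_quat([q[1],q[2],q[3],q[0]]).as_matrix()
p=s["tcp_pos"];print(s["clock"],p,M,s["joint_pos"],s["qvel"],s["wrist_force"],s["finger_gap"],s["grip_force"])
c=read_camera("scene"); lo=p+M@[0,0,.126]
u=proj(c,[p,lo]); print(lo,u)
im=cv2.resize(c["color"][70:270,150:410,::-1],None,fx=3,fy=3,interpolation=cv2.INTER_CUBIC)
cv2.imwrite("pics/f1.png",im)
```

```text
12.6167 [ 0.492  -0.297   0.3198] [[-0.5049 -0.6104  0.6103]
 [-0.8632  0.3571 -0.357 ]
 [-0.     -0.7071 -0.7071]] [-0.7685 -0.2635 -0.6647  0.3987  0.1683 -1.7415] [ 0.0002 -0.0022 -0.0122 -0.0049  0.0007  0.0002] [ 0.08    0.4152 -1.5951] 0.021329190994479903 69.0277898311615
[ 0.5689 -0.342   0.2307] [[237.1288 130.4892]
 [218.2337 162.0648]]
```

View pics/f1.png

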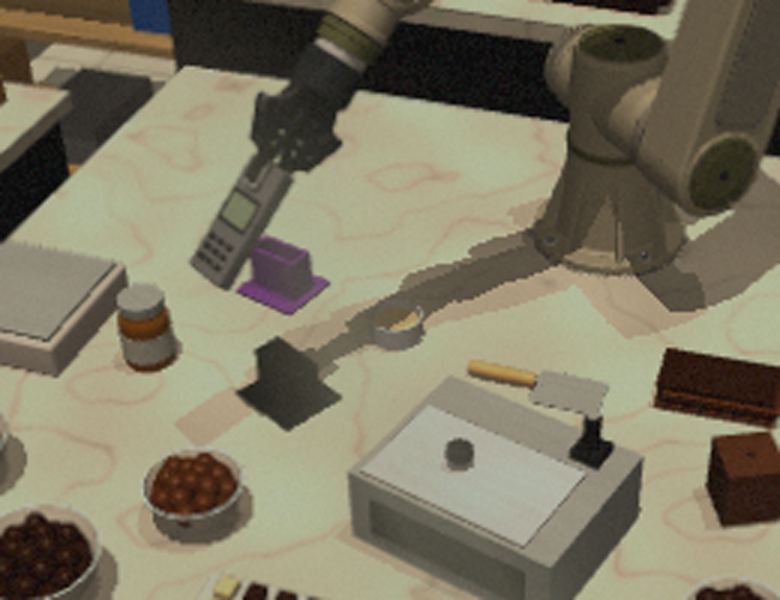

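The reader is held with its screen facing up and forward, lower end at crop (212,278), matching the predicted 0.23 m height. The probe is seated in the port at crop (592,440), and everything else stands where it was.

```bash
python3 -c "
from workcell import *
print(hand_in())"
```

```text
the job is handed in; nothing more can be done
None
```

The probe is fully seated in the warmer's port and released. The reader is held still in the gripper, leaned back 45° with its screen up and its lower end about 0.23 m above the counter. The job is handed in at about 12.7 s on the robot's clock; no verdict came back.

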